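Lay the absorber canister down on the padded stop

ROBOT

A 6-joint arm with a two-finger parallel gripper is mounted at the origin on the work surface. World frame = base frame: x ahead of the robot, y to its left, z up, the work surface at z = 0. Lengths are in m, angles in rad, forces in N, time in s.
With the tool pointing down it reaches from about 0.4 to 0.825 m from the base axis. Payload 7 kg.
Tool frame: the origin (TCP) lies at the very end of the fingers, on their centre line; the grasp point (between the pads) lies behind it (ctrl.tcp_to_grasp is the z of the grasp point in the tool frame, in m); z points along the fingers, y is the direction in which the jaws open and shut (so a half turn about z gives the same grasp; the last joint's range is limited). The gripper opens to 88 mm and grips with 3 to 60 N. Pads are 19 mm wide; open, the fingers measure 130 mm over their backs; the gripper's body (78 mm by 193 mm) begins 47 mm behind the grasp point.
Start: joints at [1.439, 0.359, 0.012, 0, -1.224, -0.288], TCP at [0.275, 0.616, 0.227] pointing down, gripper open.
Joint ranges: [-3.07, 3.07], [-1.43, 2.12], [-1.02, 1.25], [-3.03, 1.67], [-3.05, -0], [-3.03, 3.03]. Speed limits (rad/s): [2.39, 2.39, 3.01, 3.14, 3.14, 3.14].

INTERFACE

Orientations are given as [roll, pitch, yaw] about the fixed x, y, z axes, in that order (R = Rz(yaw) Ry(pitch) Rx(roll)).
In Python, from plant import ctrl, vision, ticket gives the robot as it stands. The module is installed in compiled form; this text tells all that it offers.
- The arm moves only by the tool send_rows, never from a script. Its argument "plan" is a list of rows, each an object with "travel": the shift along the tool's x, y, z in mm, a list of three; "turn": the turn, a rotation vector about the tool's x, y, z in degrees, a list of three; "fingers": the opening, from 0 (shut) to 1 (fully open). A call has 1 to 10 rows; each row shifts and turns the pose as measured when the row begins, along the tool's axes as they then stand; what a row does not reach is not made up. A row lasts 1/12 s, in which the tool goes at most 41.7 mm and 7.16 degrees, less where a joint would pass 70% of its speed; a pose out of reach is approached as far as the arm can. A call is refused whole if a number of a shift passes 41.7 or a number of a turn 7.16, either way. A call with a gripper value outside its range is refused whole. The fingers move at their own pace and stop on an object; "grip_force" is the grip in N (left out, the last holds). Time passes only in rows, so rows that do not move let the fingers close. It gives the time, the measured TCP pose, the force and the opening at its end, in the units of the state.
- ctrl.observe(): the state, without advancing time (a new reading comes with each control period).
- vision.get_image(name): name is "scene" or "top" or "wrist"; returns the picture (400x640x3 uint8, red, green, blue); there is no depth.
- vision.camera_info(name): a dict with "fx", "fy", "cx", "cy" (pixels), "world_from_camera" (4x4, takes a point from camera to world coordinates). Camera axes: x right, y up, looking along -z (the intrinsics and any distortion apply to the point x, -y, -z); pixel columns grow to the right and rows downward; lengths in m; the calibration is good to about 2 mm. A picture is of the moment at which its call begins: read the wrist's pose just before it. camera_info takes no time and is no camera call; for the wrist camera it gives the pose at the moment of the call.
- ticket.finish_job(): hands the job in, once; it reports no verdict.
The state is a dict: "t": time; "qpos": joint angles; "joint_velocities": joint speeds; "joint_efforts": joint torques, N m; "tool_pos": TCP position; "eef_rot": TCP orientation; "force": force on the tool from outside, world axes, zero at the start; "wrist_torque": the same for the moment, N m; "width": finger opening in m.
Only numpy, scipy, OpenCV 4.12 (cv2) and the standard library are available. Lean on these libraries where they do the work, as an engineer would, in place of code of your own. Each camera call takes 0.05 s, during which the arm holds its last target. There are 200 camera calls.

TASK

Tip the tall open canister over onto its side towards the low padded bar and let it down gently under control, until its wall rests squarely across the bar with the edge of its foot still on the bench. Do it only by pushing and supporting with the fingers: do not grip, drag away or lift the canister, do not let it drop, and leave the other things on the bench alone.

Things in the scene. Friction and masses are not known exactly. Their poses are not given: they have to be found in the camera images.
- canister: Empty square canister of white plastic with grey trim, dark sight strips and a small drain port on one side (look only), open at the top, loose, about 0.3 kg, standing upright on the bench. Outside 70 x 70 mm, 170 mm tall; walls and floor 5 mm thick, so the mouth is 60 x 60 mm and 165 mm deep. Origin at the centre of its underside, z along its length towards the mouth; its -x side faces the padded bar. It starts upright and within about 4 degrees of square to the bar.
- toe (a point): Middle of the canister's bottom edge on the side facing the bar (canister frame -35, 0, 0 mm): the edge it pivots on, which must stay on the bench.
- rear_rim (a point): Middle of the top of the canister's wall farthest from the bar, half-way through the 5 mm thickness (canister frame 32.5, 0, 170 mm).
- stop: Fixed padded bar, aluminium with a black rubber top, 24 mm high, 30 mm wide (its x), 180 mm long (its y), with a 6 mm high bolted foot at each end. Origin at the centre of its underside; +x points from the bar to the canister, away from the robot. The canister's toe stands 90 to 106 mm from the bar's centre line, so once down it lies with its long axis some 72 to 75 degrees from vertical, its mouth overhanging the bar on the robot's side.
- bottle: Bystander: amber bottle with black cap, 48 mm across, 120 mm tall; origin at the centre of its underside.
- valve: Bystander: black round valve head, 56 mm across, 80 mm tall; origin at the centre of its underside.
- gauge: Bystander: flat round pressure gauge lying face up, 50 mm across, 28 mm tall; origin at the centre of its underside.
Not all that is in view belongs to the job. Of the things that look like the canister, take the one that is farthest to the robot's right at the start. Several things have the shape of the stop; the one meant has the colours described above.

How it is judged:
By the outcome, as a careful person would: the job done as asked, in the order asked, and still so for the second after the job is handed in, with the robot touching nothing.
It also fails if it takes over 59 s, if anything falls off the work surface, if the arm or the gripper's body presses on something with over 40 N, if the wrist force passes 120 N, or if a joint passes its speed limit or range.

## Working session

There is one attempt and no reset: what is moved stays moved. The work goes in short steps, Python scripts to look and compute and a tool call to move; the robot and the scene stay as the last step left them, time stands still between calls to the robot, and variables do not carry over. Pictures are saved under pics/ and viewed, about 8 in all and at most 12, crops included, and the job is handed in when it is done.

Besides the shell and the picture viewer there is one more tool, called after "Emit:" by a JSON object that holds its "method" and its "body". send_rows: Moves the arm, as the interface text tells. Its arguments: {"type":"object","properties":{"plan":{"type":"array","items":{"type":"object","properties":{"travel":{"type":"array","items":{"type":"number"}},"turn":{"type":"array","items":{"type":"number"}},"fingers":{"type":"number"}}}},"grip_force":{"type":"number"}},"required":["plan"]}

```bash
mkdir -p pics
python3 - <<'E'
from plant import ctrl, vision
import cv2, numpy as np
print(ctrl.observe(), ctrl.tcp_to_grasp)
for n in("scene","top"):
    i=vision.camera_info(n); print(n,i)
    cv2.imwrite(f"pics/{n}0.png",vision.get_image(n)[:,:,::-1])
E
```

```text
{'t': 0.0, 'qpos': array([ 1.43906015e+00,  3.59409677e-01,  1.10432735e-02, -3.57668658e-04,
       -1.22409651e+00, -2.88096568e-01]), 'joint_velocities': array([-0.00011092, -0.00130965, -0.00193236, -0.00105509,  0.00254933,
       -0.0012347 ]), 'joint_efforts': array([ 2.21019204e-04, -5.82716596e+01,  2.93053347e+01,  6.99751407e+00,
        6.99750308e-03, -1.34531742e-04]), 'tool_pos': array([0.27495892, 0.61591395, 0.22559981]), 'eef_rot': array([ 3.13989922e+00, -1.51199902e-04, -4.19954431e-01]), 'force': array([ 0.08659942,  0.72826227, -0.58694163]), 'wrist_torque': array([0.03753657, 0.00523738, 0.00452082]), 'width': 0.08774746727524775} -0.0188
scene {'fx': 382.0514409105233, 'fy': 382.0514409105233, 'cx': 332.7776001357581, 'cy': 203.9663126128554, 'world_from_camera': array([[ 0.82657775, -0.44880235,  0.33962578,  0.9065421 ],
       [ 0.56265739,  0.67354861, -0.47932133, -0.40819627],
       [-0.01363393,  0.5872893 ,  0.80926225,  0.87310263],
       [ 0.        ,  0.        ,  0.        ,  1.        ]])}
top {'fx': 395.2985389602836, 'fy': 395.2985389602836, 'cx': 314.73786923521396, 'cy': 210.24378702539445, 'world_from_camera': array([[ 0.02700047,  0.99024202, -0.13671768,  0.49544671],
       [-0.99946448,  0.02927136,  0.01462668,  0.04115958],
       [ 0.01848587,  0.13624954,  0.99050206,  0.9723121 ],
       [ 0.        ,  0.        ,  0.        ,  1.        ]])}
```

View pics/scene0.png

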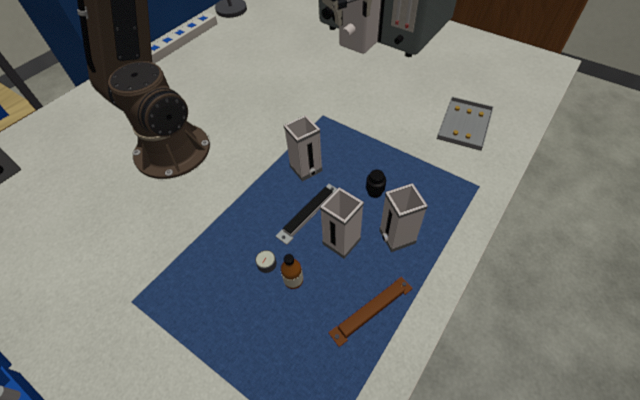

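View pics/top0.png

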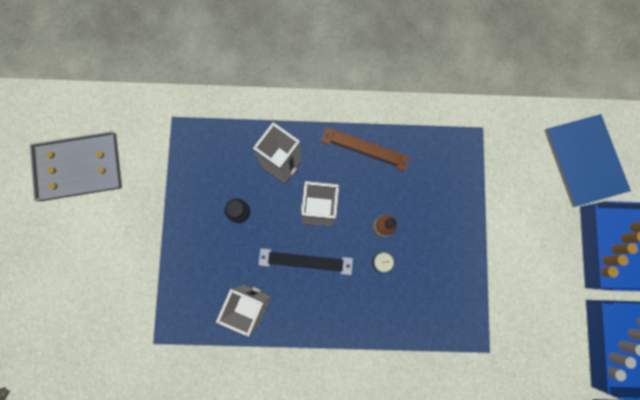

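The target is the middle canister (320,203 in top), farthest right in y. The black bar is at (306,262), with the bottle at (386,225), gauge at (384,262) and valve at (236,210).

```bash
cat > h.py <<'E'
import numpy as np, cv2
from plant import ctrl, vision
def ray(n,uv,info=None):
    i=info or vision.camera_info(n); M=np.array(i["world_from_camera"])
    d=np.array([(uv[0]-i["cx"])/i["fx"],-(uv[1]-i["cy"])/i["fy"],-1.])
    return M[:3,3],M[:3,:3]@d
def onz(n,uv,z,info=None):
    o,d=ray(n,uv,info); return o+d*(z-o[2])/d[2]
def proj(n,p,info=None):
    i=info or vision.camera_info(n); M=np.linalg.inv(i["world_from_camera"]); c=M[:3,:3]@p+M[:3,3]
    return np.array([i["cx"]-i["fx"]*c[0]/c[2], i["cy"]+i["fy"]*c[1]/c[2]])
E
python3 - <<'E'
from h import *
a=cv2.imread("pics/top0.png")
b=cv2.resize(a[170:290,240:410],None,fx=4.6,fy=4.6,interpolation=cv2.INTER_CUBIC)
cv2.imwrite("pics/c1.png",b)
g=a.astype(int)
# black bar
m=((a.max(2)<45)).astype(np.uint8); m[:235]=0; m[290:]=0; m[:,:255]=0; m[:,365:]=0
c=max(cv2.findContours(m,0,2)[0],key=cv2.contourArea); r=cv2.minAreaRect(c); print("bar",r)
P=np.array([onz("top",q,.024) for q in cv2.boxPoints(r)]);print(P.round(4),P.mean(0))
# rim
m=(a.min(2)>150).astype(np.uint8); s=np.zeros_like(m); s[170:235,290:350]=1; m*=s
c=max(cv2.findContours(m,0,2)[0],key=cv2.contourArea); r=cv2.minAreaRect(c);print("rim",r)
P=np.array([onz("top",q,.17) for q in cv2.boxPoints(r)]);print(P.round(4),P.mean(0))
for nm,q,z in(("bottle",(386,225),.1),("gauge",(384,262),.028),("valve",(236,210),.07),("barL",(264,258),.006),("barR",(347,266),.006)): print(nm,onz("top",q,z).round(3))
E
```

```text
Traceback (most recent call last):
ValueError: max() iterable argument is empty
```

View pics/c1.png

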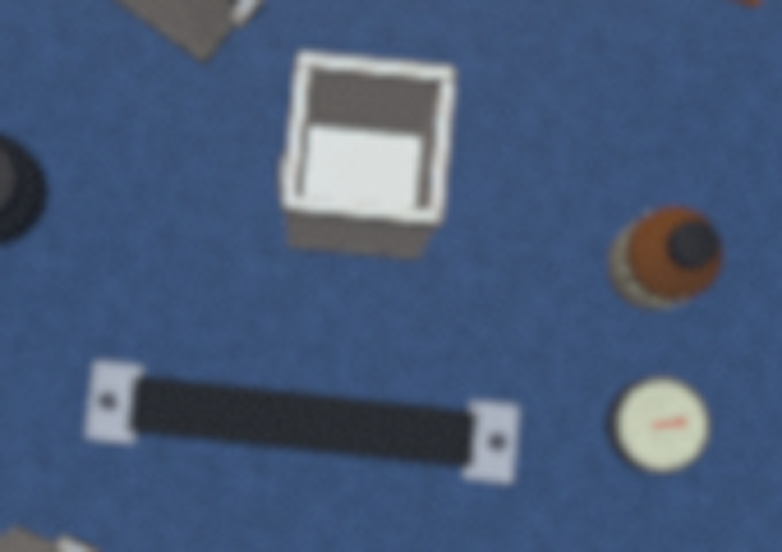

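The crop shows the rim corners at about (299,52), (456,67), (440,224), (283,208), and the bar's rubber between (135,377) and (470,466).

Run:
```python
from h import *
a=cv2.imread("pics/top0.png")
def rect(m,x0,x1,y0,y1):
    m=m.astype(np.uint8)*255; s=np.zeros_like(m); s[y0:y1,x0:x1]=1
    c=cv2.findContours(m*s,0,2)[0]; c=max(c,key=cv2.contourArea); return cv2.minAreaRect(c)
r=rect(a.max(2)<75,255,362,235,290); print("bar",r)
P=np.array([onz("top",q,.024) for q in cv2.boxPoints(r)]);print(P.round(4),P.mean(0))
r=rect(a.min(2)>135,290,350,170,235);print("rim",r)
P=np.array([onz("top",q,.17) for q in cv2.boxPoints(r)]);print(P.round(4),P.mean(0))
f=lambda u,v:(240+(u+.5)/4.6-.5,170+(v+.5)/4.6-.5)
print("eye rim");R=np.array([onz("top",f(*q),.17) for q in((299,52),(456,67),(440,224),(283,208))]);print(R.round(4),R.mean(0))
print("eye bar");R=np.array([onz("top",f(*q),.024) for q in((135,377),(478,411),(470,466),(130,432))]);print(R.round(4),R.mean(0))
print("eye foot");print(np.array([onz("top",f(*q),.0) for q in((288,248),(422,258))]))
for nm,q,z in(("bottle",(386,225),.1),("gauge",(384,262),.028),("valve",(236,210),.07),("canB",(277,150),.17),("canC",(243,310),.17)): print(nm,onz("top",q,z).round(3))
```

```text
bar ((305.29656982421875, 261.21240234375), (72.65386199951172, 11.488365173339844), 6.072456359863281)
[[ 0.4966  0.1333  0.024 ]
 [ 0.5236  0.1316  0.024 ]
 [ 0.5101 -0.0411  0.024 ]
 [ 0.4831 -0.0387  0.024 ]] [0.50336396 0.04627014 0.024     ]
rim ((319.4595642089844, 199.4247283935547), (35.69562911987305, 34.5105094909668), 5.440331935882568)
[[ 0.5957  0.0591  0.17  ]
 [ 0.6675  0.0546  0.17  ]
 [ 0.6626 -0.0191  0.17  ]
 [ 0.5908 -0.0138  0.17  ]] [0.62915294 0.02018306 0.17      ]
eye rim
[[ 0.6668  0.0519  0.17  ]
 [ 0.6621 -0.0189  0.17  ]
 [ 0.5908 -0.0131  0.17  ]
 [ 0.5959  0.0569  0.17  ]] [0.62890832 0.01919884 0.17      ]
eye bar
[[ 0.5238  0.1335  0.024 ]
 [ 0.5111 -0.0446  0.024 ]
 [ 0.4829 -0.041   0.024 ]
 [ 0.4955  0.1349  0.024 ]] [0.5033183  0.04569719 0.024     ]
eye foot
[[ 0.59564092  0.05682983  0.        ]
 [ 0.59232558 -0.01528746  0.        ]]
bottle [ 0.587 -0.131  0.1  ]
gauge [ 0.507 -0.141  0.028]
valve [0.615 0.209 0.07 ]
canB [0.731 0.112 0.17 ]
canC [0.403 0.166 0.17 ]
```

Bar and canister agree: yaw about -4°, canister centre (0.629, 0.019), toe about 92 mm from the bar line. Plan: loosely straddle the rear wall, with the outer finger pushing and the inner finger catching past balance. Moving above the rear rim now.

Emit:
{"method": "send_rows", "body": {"plan": [{"travel": [30, 19.5, -3], "turn": [0, 0, 0], "fingers": 1}, {"travel": [30, 19.5, -3], "turn": [0, 0, 0], "fingers": 1}, {"travel": [30, 19.5, -3], "turn": [0, 0, 0], "fingers": 1}, {"travel": [30, 19.5, -3], "turn": [0, 0, 0], "fingers": 1}, {"travel": [30, 19.5, -3], "turn": [0, 0, 0], "fingers": 1}, {"travel": [30, 19.5, -3], "turn": [0, 0, 0], "fingers": 1}, {"travel": [30, 19.5, -3], "turn": [0, 0, 0], "fingers": 1}, {"travel": [30, 19.5, -3], "turn": [0, 0, 0], "fingers": 1}, {"travel": [30, 19.5, -3], "turn": [0, 0, 0], "fingers": 1}, {"travel": [30, 19.5, -3], "turn": [0, 0, 0], "fingers": 1}]}}

```text
t: 0.93
tool_pos: [0.4714, 0.3066, 0.2512]
eef_rot: [3.13, 0.001, -0.41]
force: [-0.0, 0.5, -0.0]
width: 0.0875
```

Emit:
{"method": "send_rows", "body": {"plan": [{"travel": [30, 19.5, 0], "turn": [0, 0, 0], "fingers": 0.34}, {"travel": [30, 19.5, 0], "turn": [0, 0, 0], "fingers": 0.34}, {"travel": [30, 19.5, 0], "turn": [0, 0, 0], "fingers": 0.34}, {"travel": [30, 19.5, 0], "turn": [0, 0, 0], "fingers": 0.34}, {"travel": [30, 19.5, 0], "turn": [0, 0, 0], "fingers": 0.34}, {"travel": [30, 19.5, 0], "turn": [0, 0, 0], "fingers": 0.34}, {"travel": [30, 19.5, 0], "turn": [0, 0, 0], "fingers": 0.34}, {"travel": [30, 19.5, 0], "turn": [0, 0, 0], "fingers": 0.34}]}}

```text
t: 1.6
tool_pos: [0.6336, 0.0541, 0.2523]
eef_rot: [3.13, 0.003, -0.409]
force: [1.1, 1.1, 0.6]
width: 0.0397
```

Emit:
{"method": "send_rows", "body": {"plan": [{"travel": [0, 0, 0], "turn": [0, 0, 7], "fingers": 0.34}, {"travel": [0, 0, 0], "turn": [0, 0, 7], "fingers": 0.34}, {"travel": [0, 0, 0], "turn": [0, 0, 7], "fingers": 0.34}, {"travel": [0, 0, 0], "turn": [0, 0, 7], "fingers": 0.34}, {"travel": [0, 0, 0], "turn": [0, 0, 7], "fingers": 0.34}, {"travel": [0, 0, 0], "turn": [0, 0, 7], "fingers": 0.34}, {"travel": [0, 0, 0], "turn": [0, 0, 7], "fingers": 0.34}, {"travel": [0, 0, 0], "turn": [0, 0, 7], "fingers": 0.34}]}}

```text
t: 2.27
tool_pos: [0.6352, 0.0438, 0.2459]
eef_rot: [3.123, -0.01, -1.408]
force: [1.5, -0.0, -0.0]
width: 0.0302
```

Emit:
{"method": "send_rows", "body": {"plan": [{"travel": [0, 0, -3], "turn": [0, 0, 7], "fingers": 0.34}, {"travel": [0, 0, -3], "turn": [0, 0, 7], "fingers": 0.34}, {"travel": [0, 0, -3], "turn": [0, 0, 0], "fingers": 0.34}, {"travel": [0, 0, 0], "turn": [0, 0, 0], "fingers": 0.34}]}}

```text
t: 2.6
tool_pos: [0.6341, 0.0436, 0.2529]
eef_rot: [3.122, -0.016, -1.661]
force: [0.2, -0.1, 0.2]
width: 0.0292
```

Run:
```python
from h import *
s=ctrl.observe(); print(s["qpos"].round(4),s["tool_pos"],s["eef_rot"])
i=vision.camera_info("wrist"); print(i)
cv2.imwrite("pics/w1.png",vision.get_image("wrist")[:,:,::-1])
np.save("w1.npy",i["world_from_camera"])
```

```text
[ 0.3785  0.2936 -0.0241  0.0054 -1.2781 -0.47  ] [0.6341458  0.04363093 0.25293023] [ 3.12167891 -0.01591702 -1.6605747 ]
{'fx': 332.0458406954094, 'fy': 332.0458406954094, 'cx': 321.57864009828427, 'cy': 193.82031821221952, 'world_from_camera': array([[-0.99567599, -0.09270023, -0.00599892,  0.62959054],
       [ 0.09062356, -0.95512092, -0.28201312, -0.03432411],
       [ 0.02041299, -0.28133733,  0.95939179,  0.4133256 ],
       [ 0.        ,  0.        ,  0.        ,  1.        ]])}
```

View pics/w1.png

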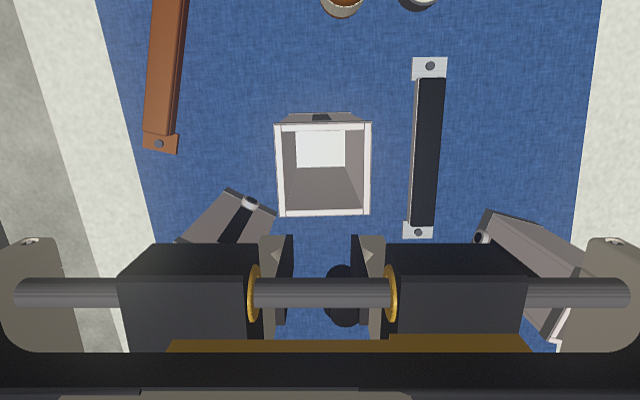

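The wrist view shows the target's rim with corners (275,123), (371,121), (371,215), (276,217), square with the bar at (428,150). The fingers are at 29 mm. Next I fix the rim position from this view, then test tilted reach in free air above the bar.

Run:
```python
from h import *
i=vision.camera_info("wrist"); 
a=cv2.imread("pics/w1.png")
R=np.array([onz("wrist",q,.17,i) for q in((275,123),(371.5,121),(371.5,215.5),(276,217))]);print(R.round(4),R.mean(0))
B=np.array([onz("wrist",q,.024,i) for q in((419,78),(445,79),(435,226),(409,225))]);print(B.round(4),B.mean(0))
```

```text
[[ 0.6593 -0.0187  0.17  ]
 [ 0.5903 -0.0137  0.17  ]
 [ 0.5937  0.0584  0.17  ]
 [ 0.6678  0.0524  0.17  ]] [0.6277854  0.01959213 0.17      ]
[[ 0.5115 -0.0434  0.024 ]
 [ 0.4824 -0.0397  0.024 ]
 [ 0.4926  0.1362  0.024 ]
 [ 0.5256  0.1316  0.024 ]] [0.50303882 0.04618715 0.024     ]
```

Emit:
{"method": "send_rows", "body": {"plan": [{"travel": [2, 25, 0], "turn": [0, 0, 0]}, {"travel": [2, 25, 0], "turn": [0, 0, 0]}, {"travel": [2, 25, 0], "turn": [0, 0, 0]}, {"travel": [2, 25, 0], "turn": [0, 0, 0]}, {"travel": [2, 25, 0], "turn": [0, 0, 0]}, {"travel": [2, 25, 0], "turn": [0, 0, 0]}, {"travel": [2, 25, 0], "turn": [0, 0, 0]}, {"travel": [2, 25, 0], "turn": [0, 0, 0]}]}}

```text
$.plan[0]: bad value
```

Emit:
{"method": "send_rows", "body": {"plan": [{"travel": [0, 0, 0], "turn": [7, 0, 0]}, {"travel": [0, 0, 0], "turn": [7, 0, 0]}, {"travel": [0, 0, 0], "turn": [7, 0, 0]}, {"travel": [0, 0, 0], "turn": [7, 0, 0]}, {"travel": [0, 0, 0], "turn": [7, 0, 0]}, {"travel": [0, 0, 0], "turn": [7, 0, 0]}]}}

```text
$.plan[0]: bad value
```

Run:
```python
from h import *
s=ctrl.observe(); print(s["qpos"].round(4),s["tool_pos"],s["eef_rot"])
```

```text
[ 0.3785  0.2938 -0.0246  0.0053 -1.2778 -0.47  ] [0.63398416 0.04365951 0.25252429] [ 3.12121167 -0.01594763 -1.660513  ]
```

Emit:
{"method": "send_rows", "body": {"plan": [{"travel": [2, 25, 0], "turn": [0, 0, 0], "fingers": 0.34}, {"travel": [2, 25, 0], "turn": [0, 0, 0], "fingers": 0.34}, {"travel": [2, 25, 0], "turn": [0, 0, 0], "fingers": 0.34}, {"travel": [2, 25, 0], "turn": [0, 0, 0], "fingers": 0.34}, {"travel": [2, 25, 0], "turn": [0, 0, 0], "fingers": 0.34}, {"travel": [2, 25, 0], "turn": [0, 0, 0], "fingers": 0.34}, {"travel": [2, 25, 0], "turn": [0, 0, 0], "fingers": 0.34}, {"travel": [2, 25, 0], "turn": [0, 0, 0], "fingers": 0.34}]}}

```text
t: 3.32
tool_pos: [0.4276, 0.0422, 0.2516]
eef_rot: [3.114, -0.018, -1.631]
force: [-0.3, 1.2, 0.8]
width: 0.0297
```

Emit:
{"method": "send_rows", "body": {"plan": [{"travel": [0, 0, 0], "turn": [7, 0, 0], "fingers": 0.34}, {"travel": [0, 0, 0], "turn": [7, 0, 0], "fingers": 0.34}, {"travel": [0, 0, 0], "turn": [7, 0, 0], "fingers": 0.34}, {"travel": [0, 0, 0], "turn": [7, 0, 0], "fingers": 0.34}, {"travel": [0, 0, 0], "turn": [7, 0, 0], "fingers": 0.34}, {"travel": [0, 0, 0], "turn": [7, 0, 0], "fingers": 0.34}]}}

```text
t: 3.82
tool_pos: [0.4491, 0.0532, 0.31]
eef_rot: [-2.497, 0.002, -1.609]
force: [1.5, 0.2, 0.8]
width: 0.03
```

Run:
```python
from h import *
s=ctrl.observe(); print(s["qpos"].round(4),s["tool_pos"],s["eef_rot"])
```

```text
[ 0.9199 -0.4918 -1.0133  0.756  -0.7971 -1.4325] [0.44914768 0.05322137 0.31000796] [-2.49712001e+00  1.66145275e-03 -1.60899205e+00]
```

Emit:
{"method": "send_rows", "body": {"plan": [{"travel": [5, 10, 13], "turn": [0, 0, 0], "fingers": 0.34}, {"travel": [5, 10, 13], "turn": [0, 0, 0], "fingers": 0.34}, {"travel": [5, 10, 13], "turn": [0, 0, 0], "fingers": 0.34}, {"travel": [5, 10, 13], "turn": [0, 0, 0], "fingers": 0.34}, {"travel": [5, 10, 13], "turn": [0, 0, 0], "fingers": 0.34}, {"travel": [5, 10, 13], "turn": [0, 0, 0], "fingers": 0.34}, {"travel": [5, 10, 13], "turn": [0, 0, 0], "fingers": 0.34}, {"travel": [5, 10, 13], "turn": [0, 0, 0], "fingers": 0.34}, {"travel": [0, 10, 13], "turn": [0, 0, 0], "fingers": 0.34}]}}

```text
t: 4.57
tool_pos: [0.4772, 0.0125, 0.247]
eef_rot: [-2.581, 0.014, -1.559]
force: [-1.0, 0.3, 0.6]
width: 0.0295
```

Run:
```python
from h import *
s=ctrl.observe(); print(s["qpos"].round(4),s["tool_pos"],s["eef_rot"])
```

```text
[ 0.6106 -0.3485 -1.0166  0.6413 -0.5063 -1.1077] [0.47715661 0.01249806 0.24697302] [-2.58091625  0.01367481 -1.55876855]
```

Emit:
{"method": "send_rows", "body": {"plan": [{"travel": [0, 9, 12], "turn": [0, 0, 0], "fingers": 0.34}, {"travel": [0, 9, 12], "turn": [0, 0, 0], "fingers": 0.34}, {"travel": [0, 9, 12], "turn": [0, 0, 0], "fingers": 0.34}, {"travel": [0, 9, 12], "turn": [0, 0, 0], "fingers": 0.34}, {"travel": [0, 9, 12], "turn": [0, 0, 0], "fingers": 0.34}, {"travel": [0, 9, 12], "turn": [0, 0, 0], "fingers": 0.34}, {"travel": [0, 9, 12], "turn": [0, 0, 0], "fingers": 0.34}, {"travel": [0, 9, 12], "turn": [0, 0, 0], "fingers": 0.34}]}}

```text
t: 5.23
tool_pos: [0.4924, 0.0005, 0.1743]
eef_rot: [-2.669, 0.04, -1.529]
force: [0.4, -0.0, -0.4]
width: 0.0297
```

Run:
```python
from h import *
s=ctrl.observe(); print(s["qpos"].round(4),s["tool_pos"],s["eef_rot"])
```

```text
[ 0.4794 -0.1773 -1.016   0.5272 -0.326  -0.9143] [0.49238554 0.00051713 0.17433249] [-2.66881623  0.03951508 -1.52900017]
```

```bash
cat >> h.py <<'E'
from scipy.spatial.transform import Rotation as Ro
PSI=np.radians(-4.2); EX=np.array([np.cos(PSI),np.sin(PSI),0]); EY=np.array([-EX[1],EX[0],0]); Z=np.array([0,0,1.])
def Rt(phi):
    p=np.radians(phi); z=np.sin(p)*EX-np.cos(p)*Z; x=-EY; return np.c_[x,np.cross(z,x),z]
def cur():
    s=ctrl.observe(); return s["tool_pos"],Ro.from_euler("xyz",s["eef_rot"]).as_matrix(),s
def go(pos,phi,n=None):
    p,R,s=cur(); dv=Ro.from_matrix(R.T@Rt(phi)).as_rotvec(degrees=True); d=np.asarray(pos)-p
    n=n or int(max(np.ceil(np.abs(dv).max()/6.5),np.ceil(np.linalg.norm(d)*1000/30),1))
    print("now",p.round(4),"phi %.1f"%np.degrees(np.arcsin(R[:,2]@EX)),"n",n,"turn/row",(dv/n).round(2))
    for k in range(n):
        Rk=R@Ro.from_rotvec(dv*k/n,degrees=True).as_matrix(); print((Rk.T@d*1000/n).round(1))
E
python3 -c "
from h import *
go((.449,.025,.11),15)"
```

```text
now [0.4924 0.0005 0.1743] phi 26.6 n 3 turn/row [-3.98  1.5   1.78]
[-7.9 22.5 13. ]
[-7.6 21.8 14.3]
[-7.3 21.  15.6]
```

Emit:
{"method": "send_rows", "body": {"plan": [{"travel": [-8, 22, 13], "turn": [-4, 1.5, 1.8], "fingers": 0.34}, {"travel": [-8, 22, 14], "turn": [-4, 1.5, 1.8], "fingers": 0.34}, {"travel": [-7, 21, 15], "turn": [-4, 1.5, 1.8], "fingers": 0.34}, {"travel": [0, 0, 0], "turn": [0, 0, 0], "fingers": 0.34}]}}

```text
t: 5.57
tool_pos: [0.4463, 0.0236, 0.1054]
eef_rot: [-2.894, -0.003, -1.654]
force: [0.1, 1.1, -0.5]
width: 0.0302
```

```bash
python3 -c "
from h import *
go((.449,.025,.11),15); print(cur()[2]['qpos'].round(3))"
```

```text
now [0.4463 0.0236 0.1054] phi 14.2 n 1 turn/row [ 0.79 -0.29 -0.48]
[-1.6 -3.6 -3.8]
[ 0.623 -0.046 -0.963  0.349 -0.491 -1.   ]
```

φ≈15° is reachable at the end pose, which is enough for inner-finger support at the rear rim. Going back up and over the rear wall.

Emit:
{"method": "send_rows", "body": {"grip_force": 10, "plan": [{"travel": [0, -8, -30], "turn": [0, 0, 0], "fingers": 0.27}, {"travel": [0, -8, -30], "turn": [0, 0, 0], "fingers": 0.27}, {"travel": [0, -8, -30], "turn": [0, 0, 0], "fingers": 0.27}, {"travel": [0, -8, -30], "turn": [0, 0, 0], "fingers": 0.27}, {"travel": [0, -8, -30], "turn": [0, 0, 0], "fingers": 0.27}, {"travel": [0, -8, -30], "turn": [0, 0, 0], "fingers": 0.27}]}}

```text
t: 6.07
tool_pos: [0.4467, 0.0214, 0.2902]
eef_rot: [-2.904, -0.012, -1.644]
force: [0.3, 0.5, 0.1]
width: 0.0235
```

```bash
python3 -c "
from h import *
go((.6607,.0172,.25),0)"
```

```text
now [0.4467 0.0214 0.2902] phi 13.6 n 8 turn/row [-1.7  -0.09  0.01]
[ -1.5 -24.8  11.1]
[ -1.5 -25.1  10.4]
[ -1.5 -25.4   9.7]
[ -1.5 -25.7   8.9]
[ -1.5 -25.9   8.1]
[ -1.4 -26.2   7.4]
[ -1.4 -26.4   6.6]
[ -1.4 -26.6   5.8]
```

Emit:
{"method": "send_rows", "body": {"plan": [{"travel": [-1.5, -25, 11], "turn": [-1.7, 0, 0], "fingers": 0.27}, {"travel": [-1.5, -25, 10], "turn": [-1.7, 0, 0], "fingers": 0.27}, {"travel": [-1.5, -25.5, 10], "turn": [-1.7, 0, 0], "fingers": 0.27}, {"travel": [-1.5, -25.5, 9], "turn": [-1.7, 0, 0], "fingers": 0.27}, {"travel": [-1.5, -26, 8], "turn": [-1.7, 0, 0], "fingers": 0.27}, {"travel": [-1.5, -26, 7], "turn": [-1.7, 0, 0], "fingers": 0.27}, {"travel": [-1.5, -26.5, 7], "turn": [-1.7, 0, 0], "fingers": 0.27}, {"travel": [-1.5, -26.5, 6], "turn": [-1.7, 0, 0], "fingers": 0.27}, {"travel": [0, 0, 0], "turn": [0, 0, 0], "fingers": 0.27}]}}

```text
t: 6.82
tool_pos: [0.6801, 0.0117, 0.2684]
eef_rot: [-3.109, 0.004, -1.632]
force: [-0.3, 0.6, -1.2]
width: 0.0237
```

```bash
python3 -c "
from h import *
go((.6607,.0172,.20),0)"
```

```text
now [0.6801 0.0117 0.2684] phi 1.9 n 3 turn/row [-0.62  0.08  0.23]
[-1.4  7.3 22.6]
[-1.4  7.1 22.7]
[-1.4  6.8 22.7]
```

Emit:
{"method": "send_rows", "body": {"plan": [{"travel": [-1.5, 7, 22], "turn": [-0.6, 0, 0.2], "fingers": 0.27}, {"travel": [-1.5, 7, 22], "turn": [-0.6, 0, 0.2], "fingers": 0.27}, {"travel": [-1.5, 5, 22], "turn": [-0.6, 0, 0.2], "fingers": 0.27}, {"travel": [0, 0, 0], "turn": [0, 0, 0], "fingers": 0.27}, {"travel": [0, 0, 0], "turn": [0, 0, 0], "fingers": 0.27}]}}

```text
t: 7.23
tool_pos: [0.6676, 0.0115, 0.1955]
eef_rot: [-3.138, 0.0, -1.643]
force: [1.0, 0.4, 1.3]
width: 0.0233
```

```bash
python3 -c "
from h import *
go((.6607,.0172,.148),0)
cv2.imwrite('pics/w2.png',vision.get_image('wrist')[:,:,::-1])
R=[];
print(proj('wrist',np.array([.6607,.0172,.17])))"
```

```text
now [0.6676 0.0115 0.1955] phi 0.2 n 2 turn/row [-0.11  0.01  0.03]
[-2.6  3.7 23.7]
[-2.6  3.7 23.7]
[331.85194265 238.523742  ]
```

View pics/w2.png

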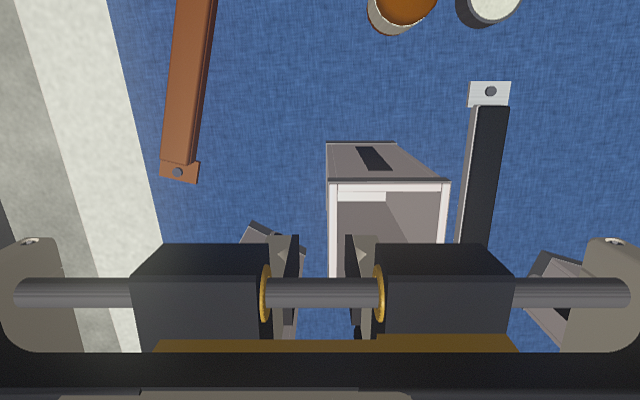

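The rear wall's rim is at columns 328–338, matching the projected 332, and it falls between the fingertips (297 and 350) once shifted 7 mm. Descending.

Emit:
{"method": "send_rows", "body": {"plan": [{"travel": [-4, 7, 0], "turn": [0, 0, 0], "fingers": 0.27}, {"travel": [0, 0, 0], "turn": [0, 0, 0], "fingers": 0.27}, {"travel": [0, 0, 16], "turn": [0, 0, 0], "fingers": 0.27}, {"travel": [0, 0, 16], "turn": [0, 0, 0], "fingers": 0.27}, {"travel": [0, 0, 14], "turn": [0, 0, 0], "fingers": 0.27}, {"travel": [0, 0, 0], "turn": [0, 0, 0], "fingers": 0.27}]}}

```text
t: 7.78
tool_pos: [0.6652, 0.017, 0.1591]
eef_rot: [-3.12, 0.005, -1.64]
force: [-1.6, -0.7, -1.2]
width: 0.0235
```

```bash
python3 -c "
from h import *
go((.6607,.0172,.148),0)"
```

```text
now [0.6652 0.017  0.1591] phi 1.2 n 1 turn/row [-1.24  0.27  0.21]
[ 0.1  4.7 11. ]
```

Emit:
{"method": "send_rows", "body": {"plan": [{"travel": [0, 4.5, 11], "turn": [-1.2, 0, 0.2], "fingers": 0.2}, {"travel": [0, 0, 0], "turn": [0, 0, 0], "fingers": 0.16}, {"travel": [0, 0, 0], "turn": [0, 0, 0], "fingers": 0.16}]}}

```text
t: 8.03
tool_pos: [0.6622, 0.0179, 0.1515]
eef_rot: [-3.137, 0.006, -1.643]
force: [-0.1, 0.2, 1.2]
width: 0.0145
```

```bash
cat >> h.py <<'E'
TOE=np.array([.6283,.0196,0])-.035*EX
def tgt(th,phi,h,G,lead=0):
    t=np.radians(th); c,s=np.cos(t),np.sin(t); E=TOE+(.065*c-.170*s)*EX+(.065*s+.170*c)*Z
    R=Rt(phi); return E+h*R[:,2]-(G/2)*R[:,1]+lead*R[:,1]
def way(th0,phi,th1,h,G,n,lead=0):
    """print rows to the targets from now; straight feedback"""
    print("force",cur()[2]["force"].round(1),"w %.4f"%cur()[2]["width"]); go(tgt(th1,phi,h,G,lead),phi,n)
E
python3 -c "
from h import *
print(tgt(0,0,.022,.014)); way(0,5,8,.022,.014,8,.003)"
```

```text
[0.66520064 0.01689019 0.148     ]
force [-0.1  0.2  1.2] w 0.0145
now [0.6622 0.0179 0.1515] phi 0.3 n 8 turn/row [0.59 0.04 0.01]
[ 0.1  2.8 -0.6]
[ 0.1  2.8 -0.6]
[ 0.1  2.8 -0.6]
[ 0.1  2.8 -0.6]
[ 0.1  2.8 -0.7]
[ 0.1  2.8 -0.7]
[ 0.1  2.7 -0.7]
[ 0.1  2.7 -0.8]
```

Emit:
{"method": "send_rows", "body": {"plan": [{"travel": [0, 3, -0.6], "turn": [0.6, 0, 0], "fingers": 0.16}, {"travel": [0, 3, -0.6], "turn": [0.6, 0, 0], "fingers": 0.16}, {"travel": [0, 3, -0.6], "turn": [0.6, 0, 0], "fingers": 0.16}, {"travel": [0, 3, -0.6], "turn": [0.6, 0, 0], "fingers": 0.16}, {"travel": [0, 3, -0.6], "turn": [0.6, 0, 0], "fingers": 0.16}, {"travel": [0, 3, -0.6], "turn": [0.6, 0, 0], "fingers": 0.16}, {"travel": [0, 3, -0.6], "turn": [0.6, 0, 0], "fingers": 0.16}]}}

```text
t: 8.62
tool_pos: [0.6418, 0.0197, 0.1589]
eef_rot: [-3.05, 0.007, -1.642]
force: [0.2, -1.0, 0.9]
width: 0.014
```

```bash
python3 -c "
from h import *
way(0,9,14,.022,.015,6,.003)
cv2.imwrite('pics/s2.png',cv2.resize(vision.get_image('scene')[80:330,220:500,::-1],None,fx=2.4,fy=2.4))"
```

```text
force [ 0.2 -1.   0.9] w 0.0140
now [0.6418 0.0197 0.1589] phi 5.2 n 6 turn/row [0.63 0.07 0.01]
[ 0.2  3.1 -0.4]
[ 0.2  3.1 -0.4]
[ 0.2  3.1 -0.5]
[ 0.2  3.1 -0.5]
[ 0.2  3.1 -0.5]
[ 0.2  3.  -0.6]
```

View pics/s2.png

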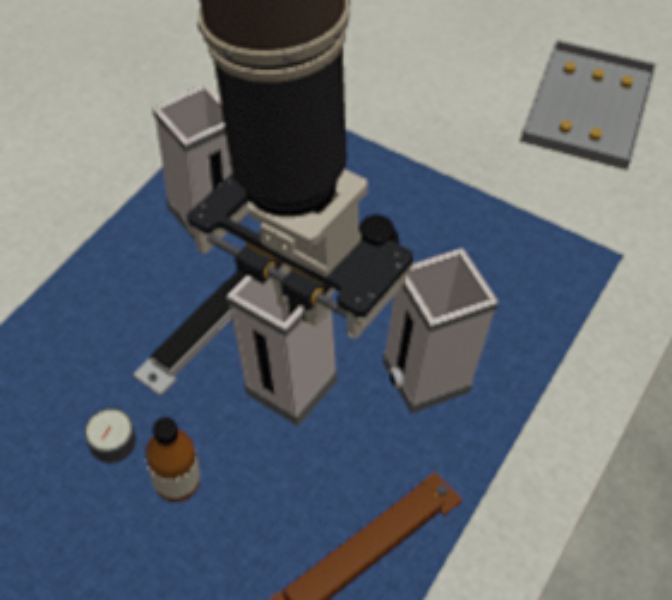

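The canister leans toward the bar and its foot corner is still at scene (343,254), the same as before, so the toe isn't sliding. Continuing.

Emit:
{"method": "send_rows", "body": {"plan": [{"travel": [0, 3.1, -0.4], "turn": [0.6, 0, 0], "fingers": 0.17}, {"travel": [0, 3.1, -0.4], "turn": [0.6, 0, 0], "fingers": 0.17}, {"travel": [0, 3.1, -0.4], "turn": [0.6, 0, 0], "fingers": 0.17}, {"travel": [0, 3.1, -0.4], "turn": [0.6, 0, 0], "fingers": 0.17}, {"travel": [0, 3.1, -0.4], "turn": [0.6, 0, 0], "fingers": 0.17}, {"travel": [0, 3.1, -0.4], "turn": [0.6, 0, 0], "fingers": 0.17}]}}

```text
t: 9.17
tool_pos: [0.6207, 0.0214, 0.1595]
eef_rot: [-2.98, 0.008, -1.642]
force: [0.9, 0.2, 0.8]
width: 0.0149
```

```bash
python3 -c "
from h import *
way(0,14,21,.022,.015,7,.002)"
```

```text
force [0.9 0.2 0.8] w 0.0149
now [0.6207 0.0214 0.1595] phi 9.2 n 7 turn/row [0.68 0.07 0.  ]
[ 0.2  2.3 -0.7]
[ 0.2  2.3 -0.8]
[ 0.2  2.3 -0.8]
[ 0.2  2.3 -0.8]
[ 0.2  2.3 -0.8]
[ 0.2  2.3 -0.9]
[ 0.2  2.3 -0.9]
```

Emit:
{"method": "send_rows", "body": {"plan": [{"travel": [0, 2.4, -0.8], "turn": [0.7, 0, 0], "fingers": 0.17}, {"travel": [0, 2.4, -0.8], "turn": [0.7, 0, 0], "fingers": 0.17}, {"travel": [0, 2.4, -0.8], "turn": [0.7, 0, 0], "fingers": 0.17}, {"travel": [0, 2.4, -0.8], "turn": [0.7, 0, 0], "fingers": 0.17}, {"travel": [0, 2.4, -0.8], "turn": [0.7, 0, 0], "fingers": 0.17}, {"travel": [0, 2.4, -0.8], "turn": [0.7, 0, 0], "fingers": 0.17}, {"travel": [0, 2.4, -0.8], "turn": [0.7, 0, 0], "fingers": 0.17}]}}

```text
t: 9.75
tool_pos: [0.6004, 0.0228, 0.1614]
eef_rot: [-2.887, 0.008, -1.642]
force: [-1.1, 0.1, 0.2]
width: 0.0149
```

```bash
python3 -c "
from h import *
way(0,18,29,.022,.018,8,0)"
```

```text
force [-1.1  0.1  0.2] w 0.0149
now [0.6004 0.0228 0.1614] phi 14.6 n 8 turn/row [ 0.42  0.06 -0.  ]
[ 0.1  2.1 -0.6]
[ 0.1  2.1 -0.6]
[ 0.1  2.  -0.7]
[ 0.1  2.  -0.7]
[ 0.1  2.  -0.7]
[ 0.1  2.  -0.7]
[ 0.1  2.  -0.7]
[ 0.1  2.  -0.7]
```

Emit:
{"method": "send_rows", "body": {"plan": [{"travel": [0, 2.1, -0.6], "turn": [0.4, 0, 0], "fingers": 0.17}, {"travel": [0, 2.1, -0.6], "turn": [0.4, 0, 0], "fingers": 0.17}, {"travel": [0, 2.1, -0.6], "turn": [0.4, 0, 0], "fingers": 0.18}, {"travel": [0, 2.1, -0.6], "turn": [0.4, 0, 0], "fingers": 0.18}, {"travel": [0, 2.1, -0.6], "turn": [0.4, 0, 0], "fingers": 0.19}, {"travel": [0, 2.1, -0.6], "turn": [0.4, 0, 0], "fingers": 0.19}, {"travel": [0, 2.1, -0.6], "turn": [0.4, 0, 0], "fingers": 0.2}, {"travel": [0, 2.1, -0.6], "turn": [0.4, 0, 0], "fingers": 0.2}]}}

```text
t: 10.42
tool_pos: [0.5805, 0.0241, 0.1611]
eef_rot: [-2.825, 0.008, -1.642]
force: [0.9, 0.0, -0.7]
width: 0.0177
```

```bash
python3 -c "
from h import *
way(0,20,36,.022,.022,8,0)
cv2.imwrite('pics/s3.png',cv2.resize(vision.get_image('scene')[80:330,220:500,::-1],None,fx=2.4,fy=2.4))"
```

```text
force [ 0.9  0.  -0.7] w 0.0177
now [0.5805 0.0241 0.1611] phi 18.1 n 8 turn/row [ 0.23  0.06 -0.  ]
[ 0.1  2.  -0.4]
[ 0.1  2.  -0.4]
[ 0.1  2.  -0.4]
[ 0.1  2.  -0.4]
[ 0.1  2.  -0.4]
[ 0.1  2.  -0.4]
[ 0.1  2.  -0.4]
[ 0.1  2.  -0.4]
```

View pics/s3.png

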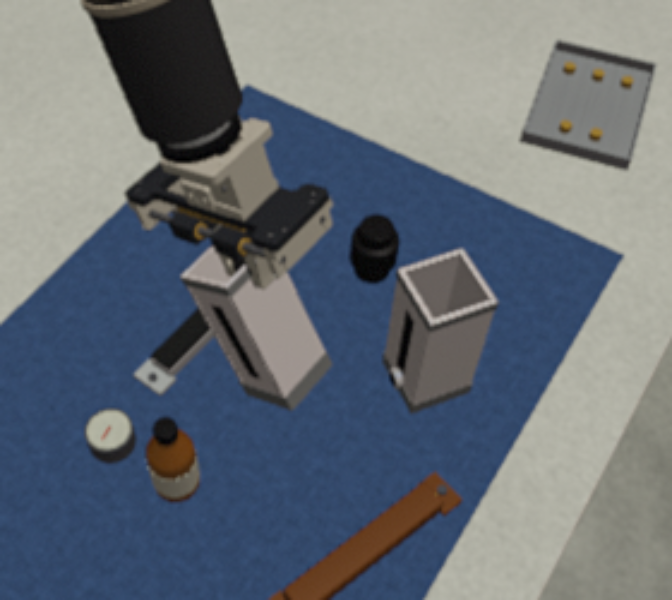

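The canister is tilted about 28° with its toe in place and the rear wall between the fingers. Continuing past balance, widening the gap as it lowers.

Emit:
{"method": "send_rows", "body": {"plan": [{"travel": [0, 2.2, -0.4], "turn": [0.2, 0, 0], "fingers": 0.21}, {"travel": [0, 2.2, -0.4], "turn": [0.2, 0, 0], "fingers": 0.22}, {"travel": [0, 2.2, -0.4], "turn": [0.2, 0, 0], "fingers": 0.23}, {"travel": [0, 2.2, -0.4], "turn": [0.2, 0, 0], "fingers": 0.24}, {"travel": [0, 2.2, -0.4], "turn": [0.2, 0, 0], "fingers": 0.25}, {"travel": [0, 2.2, -0.4], "turn": [0.2, 0, 0], "fingers": 0.26}, {"travel": [0, 2.2, -0.4], "turn": [0.2, 0, 0], "fingers": 0.27}, {"travel": [0, 2.2, -0.4], "turn": [0.2, 0, 0], "fingers": 0.28}]}}

```text
t: 11.13
tool_pos: [0.5604, 0.0253, 0.1577]
eef_rot: [-2.795, 0.008, -1.642]
force: [0.2, 1.5, 0.5]
width: 0.0237
```

```bash
python3 -c "
from h import *
way(0,20,44,.020,.030,9,0)"
```

```text
force [0.2 1.5 0.5] w 0.0237
now [0.5604 0.0253 0.1577] phi 19.9 n 9 turn/row [ 0.01  0.05 -0.01]
[ 0.1  2.  -0.2]
[ 0.1  2.  -0.2]
[ 0.1  2.  -0.2]
[ 0.1  2.  -0.2]
[ 0.1  2.  -0.2]
[ 0.1  2.  -0.2]
[ 0.1  2.  -0.2]
[ 0.1  2.  -0.2]
[ 0.1  2.  -0.2]
```

Emit:
{"method": "send_rows", "body": {"plan": [{"travel": [0, 2.2, -0.2], "turn": [0, 0, 0], "fingers": 0.29}, {"travel": [0, 2.2, -0.2], "turn": [0, 0, 0], "fingers": 0.3}, {"travel": [0, 2.2, -0.2], "turn": [0, 0, 0], "fingers": 0.31}, {"travel": [0, 2.2, -0.2], "turn": [0, 0, 0], "fingers": 0.32}, {"travel": [0, 2.2, -0.2], "turn": [0, 0, 0], "fingers": 0.33}, {"travel": [0, 2.2, -0.2], "turn": [0, 0, 0], "fingers": 0.34}, {"travel": [0, 2.2, -0.2], "turn": [0, 0, 0], "fingers": 0.34}, {"travel": [0, 2.2, -0.2], "turn": [0, 0, 0], "fingers": 0.34}, {"travel": [0, 2.2, -0.2], "turn": [0, 0, 0], "fingers": 0.34}]}}

```text
t: 11.88
tool_pos: [0.5389, 0.0267, 0.152]
eef_rot: [-2.795, 0.008, -1.642]
force: [-0.4, 0.4, -0.2]
width: 0.0298
```

```bash
python3 -c "
from h import *
way(0,20,52,.016,.030,8,0)
cv2.imwrite('pics/s4.png',cv2.resize(vision.get_image('scene')[80:330,220:500,::-1],None,fx=2.4,fy=2.4))"
```

```text
force [-0.4  0.4 -0.2] w 0.0298
now [0.5389 0.0267 0.152 ] phi 19.9 n 8 turn/row [ 0.02  0.06 -0.01]
[ 0.1  2.6 -0.1]
[ 0.1  2.6 -0.1]
[ 0.1  2.6 -0.1]
[ 0.1  2.6 -0.1]
[ 0.1  2.6 -0.1]
[ 0.1  2.6 -0.1]
[ 0.1  2.6 -0.1]
[ 0.1  2.6 -0.1]
```

View pics/s4.png

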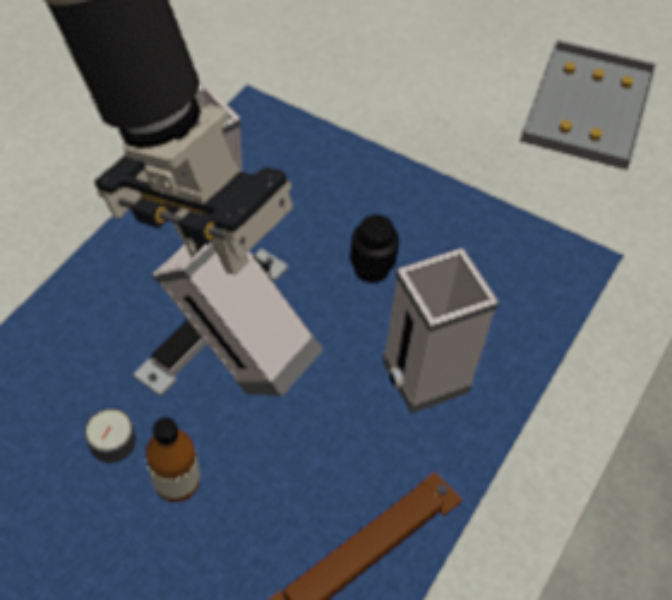

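Controlled tilt of about 44°, and the toe is holding at about (245,388). Continuing.

Emit:
{"method": "send_rows", "body": {"plan": [{"travel": [0, 2.6, -0.1], "turn": [0, 0, 0], "fingers": 0.34}, {"travel": [0, 2.6, -0.1], "turn": [0, 0, 0], "fingers": 0.34}, {"travel": [0, 2.6, -0.1], "turn": [0, 0, 0], "fingers": 0.34}, {"travel": [0, 2.6, -0.1], "turn": [0, 0, 0], "fingers": 0.34}, {"travel": [0, 2.6, -0.1], "turn": [0, 0, 0], "fingers": 0.34}, {"travel": [0, 2.6, -0.1], "turn": [0, 0, 0], "fingers": 0.34}, {"travel": [0, 2.6, -0.1], "turn": [0, 0, 0], "fingers": 0.34}, {"travel": [0, 2.6, -0.1], "turn": [0, 0, 0], "fingers": 0.34}]}}

```text
t: 12.6
tool_pos: [0.5168, 0.0282, 0.1449]
eef_rot: [-2.795, 0.008, -1.643]
force: [-0.6, -0.4, -0.2]
width: 0.0297
```

```bash
python3 -c "
from h import *
way(0,18,60,.014,.031,9,0); print(cur()[2]['qpos'][2])"
```

```text
force [-0.6 -0.4 -0.2] w 0.0297
now [0.5168 0.0282 0.1449] phi 19.9 n 9 turn/row [-0.21  0.05 -0.01]
[0.  2.4 0.6]
[0.  2.4 0.6]
[0.  2.4 0.6]
[0.  2.4 0.6]
[0.  2.4 0.6]
[0.  2.4 0.6]
[0.  2.4 0.6]
[0.  2.4 0.6]
[0.  2.4 0.6]
-0.8912835331466438
```

Emit:
{"method": "send_rows", "body": {"plan": [{"travel": [0, 2.4, 0.6], "turn": [-0.2, 0, 0], "fingers": 0.36}, {"travel": [0, 2.4, 0.6], "turn": [-0.2, 0, 0], "fingers": 0.36}, {"travel": [0, 2.4, 0.6], "turn": [-0.2, 0, 0], "fingers": 0.36}, {"travel": [0, 2.4, 0.6], "turn": [-0.2, 0, 0], "fingers": 0.36}, {"travel": [0, 2.4, 0.6], "turn": [-0.2, 0, 0], "fingers": 0.36}, {"travel": [0, 2.4, 0.6], "turn": [-0.2, 0, 0], "fingers": 0.36}, {"travel": [0, 2.4, 0.6], "turn": [-0.2, 0, 0], "fingers": 0.36}, {"travel": [0, 2.4, 0.6], "turn": [-0.2, 0, 0], "fingers": 0.36}, {"travel": [0, 2.4, 0.6], "turn": [-0.2, 0, 0], "fingers": 0.36}]}}

```text
t: 13.35
tool_pos: [0.4959, 0.0297, 0.1314]
eef_rot: [-2.83, 0.008, -1.643]
force: [-1.3, -0.5, 0.2]
width: 0.0315
```

```bash
python3 -c "
from h import *
way(0,16,67,.013,.032,9,0); print(cur()[2]['qpos'][2])
cv2.imwrite('pics/s5.png',cv2.resize(vision.get_image('scene')[80:330,220:500,::-1],None,fx=2.4,fy=2.4))"
```

```text
force [-1.3 -0.5  0.2] w 0.0315
now [0.4959 0.0297 0.1314] phi 17.9 n 9 turn/row [-0.21  0.05 -0.01]
[0.  2.  0.9]
[0.  2.  0.9]
[0.  2.  0.9]
[0.  2.  0.9]
[0.  2.  0.9]
[0.  1.9 0.9]
[0.  1.9 1. ]
[0.  1.9 1. ]
[0.  1.9 1. ]
-0.9053621969432398
```

View pics/s5.png

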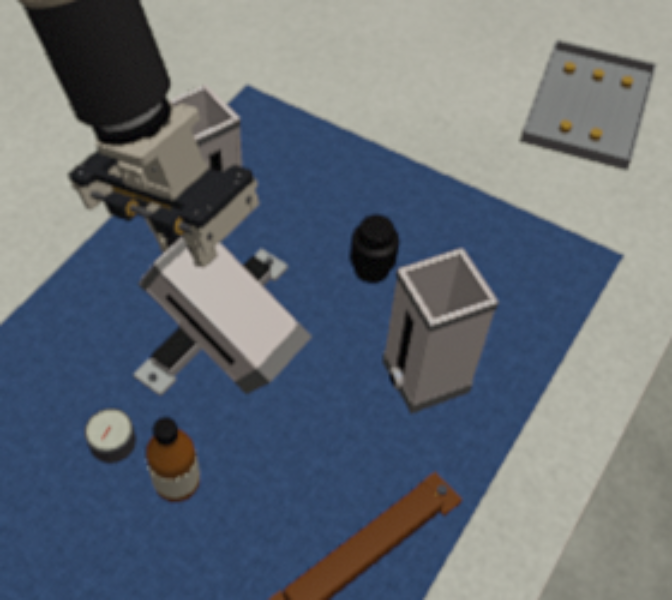

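About 60°, with the canister still square and the toe on the bench. Continuing slowly.

Emit:
{"method": "send_rows", "body": {"plan": [{"travel": [0, 2, 0.9], "turn": [-0.2, 0, 0], "fingers": 0.38}, {"travel": [0, 2, 0.9], "turn": [-0.2, 0, 0], "fingers": 0.38}, {"travel": [0, 2, 0.9], "turn": [-0.2, 0, 0], "fingers": 0.38}, {"travel": [0, 2, 0.9], "turn": [-0.2, 0, 0], "fingers": 0.38}, {"travel": [0, 2, 0.9], "turn": [-0.2, 0, 0], "fingers": 0.38}, {"travel": [0, 2, 0.9], "turn": [-0.2, 0, 0], "fingers": 0.38}, {"travel": [0, 2, 0.9], "turn": [-0.2, 0, 0], "fingers": 0.38}, {"travel": [0, 2, 0.9], "turn": [-0.2, 0, 0], "fingers": 0.38}]}}

```text
t: 14.07
tool_pos: [0.4811, 0.0307, 0.1185]
eef_rot: [-2.861, 0.008, -1.643]
force: [-1.5, -0.4, -1.1]
width: 0.0332
```

```bash
python3 -c "
from h import *
way(0,15,73,.011,.034,9,0); print(cur()[2]['qpos'][2])"
```

```text
force [-1.5 -0.4 -1.1] w 0.0332
now [0.4811 0.0307 0.1185] phi 16.1 n 9 turn/row [-0.12  0.05 -0.01]
[0.  1.6 1. ]
[0.  1.6 1. ]
[0.  1.6 1. ]
[0.  1.6 1. ]
[0.  1.6 1. ]
[0.  1.6 1. ]
[0.  1.6 1. ]
[0.  1.6 1. ]
[0.  1.6 1. ]
-0.9120363391756097
```

Emit:
{"method": "send_rows", "body": {"plan": [{"travel": [0, 1.6, 1], "turn": [-0.1, 0, 0], "fingers": 0.39}, {"travel": [0, 1.6, 1], "turn": [-0.1, 0, 0], "fingers": 0.39}, {"travel": [0, 1.6, 1], "turn": [-0.1, 0, 0], "fingers": 0.39}, {"travel": [0, 1.6, 1], "turn": [-0.1, 0, 0], "fingers": 0.39}, {"travel": [0, 1.6, 1], "turn": [-0.1, 0, 0], "fingers": 0.39}, {"travel": [0, 1.6, 1], "turn": [-0.1, 0, 0], "fingers": 0.39}, {"travel": [0, 1.6, 1], "turn": [-0.1, 0, 0], "fingers": 0.39}, {"travel": [0, 1.6, 1], "turn": [-0.1, 0, 0], "fingers": 0.39}, {"travel": [0, 1.6, 1], "turn": [-0.1, 0, 0], "fingers": 0.39}]}}

```text
t: 14.82
tool_pos: [0.4688, 0.032, 0.1048]
eef_rot: [-2.878, 0.008, -1.642]
force: [0.8, -0.9, -0.8]
width: 0.034
```

```bash
python3 -c "
from h import *
way(0,15,76,.009,.035,6,0); print(cur()[2]['qpos'][2])
cv2.imwrite('pics/s6.png',cv2.resize(vision.get_image('scene')[130:280,220:400,::-1],None,fx=3.8,fy=3.8,interpolation=2))"
```

```text
force [ 0.8 -0.9 -0.8] w 0.0340
now [0.4688 0.032  0.1048] phi 15.1 n 6 turn/row [-0.02  0.08 -0.  ]
[0.1 1.  0.5]
[0.1 1.  0.5]
[0.1 1.  0.5]
[0.1 1.  0.5]
[0.1 1.  0.5]
[0.1 1.  0.5]
-0.9390382763743355
```

View pics/s6.png

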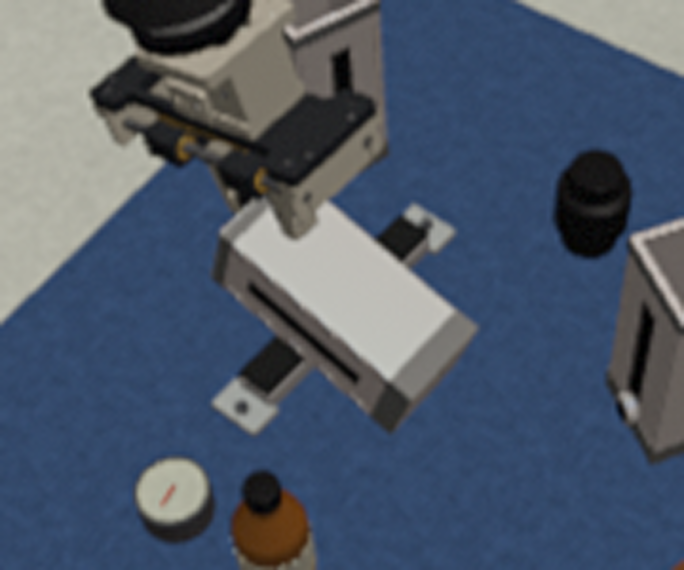

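The canister is nearly flat on the bar, with its long side crossing at right angles. Lowering the last few mm and clearing the inner finger.

Emit:
{"method": "send_rows", "body": {"plan": [{"travel": [0, 1, 0.5], "turn": [0, 0, 0], "fingers": 0.4}, {"travel": [0, 1, 0.5], "turn": [0, 0, 0], "fingers": 0.4}, {"travel": [0, 1, 0.5], "turn": [0, 0, 0], "fingers": 0.4}, {"travel": [0, 1, 0.5], "turn": [0, 0, 0], "fingers": 0.4}, {"travel": [0, 1, 0.3], "turn": [0, 0, 0], "fingers": 0.4}, {"travel": [0, 1, 0], "turn": [0, 0, 0], "fingers": 0.41}, {"travel": [0, 1, 0], "turn": [0, 0, 0], "fingers": 0.42}, {"travel": [0, 0, 0], "turn": [0, 0, 0], "fingers": 0.43}]}}

```text
t: 15.53
tool_pos: [0.463, 0.033, 0.1014]
eef_rot: [-2.876, 0.009, -1.642]
force: [-0.2, -0.2, 0.5]
width: 0.0371
```

```bash
python3 -c "
from h import *
way(0,15,76,.009,.035,6,0)
a=vision.get_image('scene')[:,:,::-1]; b=cv2.imread('pics/s6.png'); c=cv2.resize(a[130:280,220:400],None,fx=3.8,fy=3.8,interpolation=2)
d=cv2.absdiff(b,c).max(2); print('changed px in foot/side region',(d[300:430,330:480]>30).sum(), 'mid',(d[260:380,230:330]>30).sum())
# flow of foot corner
g=lambda x:cv2.cvtColor(x,6)
p=np.float32([[392,428],[474,326],[388,382],[362,378],[250,285],[220,262]]).reshape(-1,1,2)
print((cv2.calcOpticalFlowPyrLK(g(b),g(c),p,None)[0]-p).reshape(-1,2).round(1)/3.8)"
```

```text
force [-0.2 -0.2  0.5] w 0.0371
now [0.463  0.033  0.1014] phi 15.2 n 6 turn/row [-0.04  0.09 -0.  ]
[ 0.2 -0.1  0.2]
[ 0.2 -0.1  0.2]
[ 0.2 -0.1  0.2]
[ 0.2 -0.1  0.2]
[ 0.2 -0.1  0.3]
[ 0.2 -0.1  0.3]
changed px in foot/side region 693 mid 38
[[-0.2368421  -0.42105263]
 [-0.65789473 -1.0263158 ]
 [-0.7631579  -1.0263158 ]
 [-0.2631579  -0.4736842 ]
 [-0.36842105 -0.        ]
 [-3.5526316  -7.421053  ]]
```

Emit:
{"method": "send_rows", "body": {"plan": [{"travel": [0, 1, 0.3], "turn": [0, 0, 0], "fingers": 0.44}, {"travel": [0, 1, 0.3], "turn": [0, 0, 0], "fingers": 0.46}, {"travel": [0, 1, 0], "turn": [0, 0, 0], "fingers": 0.48}, {"travel": [0, 0, 0], "turn": [0, 0, 0], "fingers": 0.48}]}}

```text
t: 15.92
tool_pos: [0.4603, 0.0333, 0.1003]
eef_rot: [-2.875, 0.009, -1.642]
force: [-1.2, -1.2, 3.9]
width: 0.0417
```

```bash
python3 -c "
from h import *
way(0,15,76,.009,.035,6,0)
c=cv2.resize(vision.get_image('scene')[130:280,220:400,::-1],None,fx=3.8,fy=3.8,interpolation=2); cv2.imwrite('pics/s7.png',c)"
```

```text
force [-1.2 -1.2  3.9] w 0.0417
now [0.4603 0.0333 0.1003] phi 15.3 n 6 turn/row [-0.04  0.09 -0.01]
[ 0.2 -0.6  0.2]
[ 0.2 -0.6  0.2]
[ 0.2 -0.6  0.2]
[ 0.2 -0.6  0.2]
[ 0.2 -0.6  0.2]
[ 0.2 -0.6  0.2]
```

View pics/s7.png

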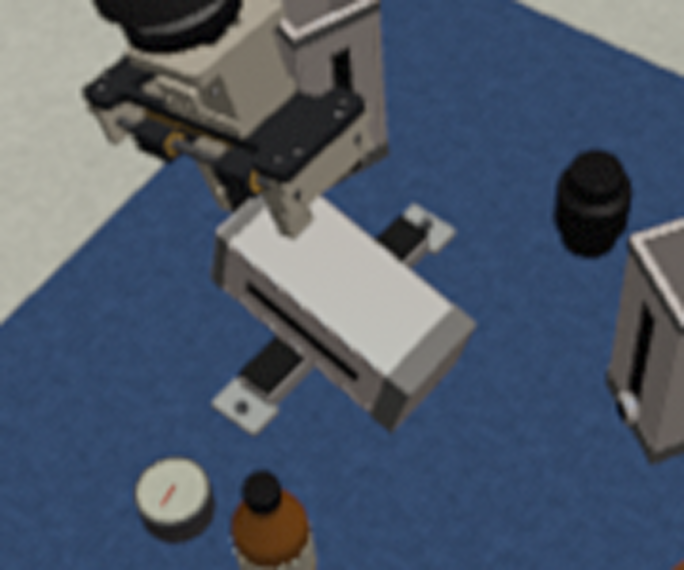

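The canister is down: the tool now feels 4 N upward from the top face, so it rests on the bar. I withdraw along the finger axis.

Emit:
{"method": "send_rows", "body": {"plan": [{"travel": [0, 0, -3], "turn": [0, 0, 0], "fingers": 0.48}, {"travel": [0, 0.5, -6], "turn": [0, 0, 0], "fingers": 0.48}, {"travel": [0, 0.5, -10], "turn": [0, 0, 0], "fingers": 0.48}, {"travel": [0, 0, -20], "turn": [0, 0, 0], "fingers": 0.48}, {"travel": [0, 0, -30], "turn": [0, 0, 0], "fingers": 0.48}, {"travel": [0, 0, -30], "turn": [0, 0, 0], "fingers": 0.48}, {"travel": [0, 0, -30], "turn": [0, 0, 0], "fingers": 0.48}, {"travel": [0, 0, 0], "turn": [0, 0, 0], "fingers": 0.48}, {"travel": [0, 0, 0], "turn": [0, 0, 0], "fingers": 0.48}]}}

```text
t: 16.72
tool_pos: [0.42, 0.0347, 0.23]
eef_rot: [-2.884, 0.01, -1.641]
force: [-0.2, -0.4, -1.9]
width: 0.0421
```

```bash
python3 -c "
from h import *
a=vision.get_image('top')[:,:,::-1];b=vision.get_image('scene')[:,:,::-1]
A=cv2.resize(a[150:330,200:420],(700,570),interpolation=2)
B=cv2.resize(b[130:280,220:400],(684,570),interpolation=2); cv2.imwrite('pics/f.png',cv2.resize(np.hstack([A,B]),(800,330)))
print(cur()[2]['force'])"
```

```text
[ 0.75637453  0.0676985  -0.43971083]
```

View pics/f.png

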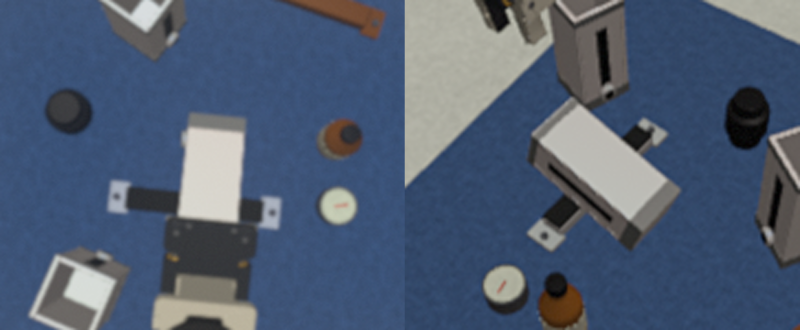

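It lies squarely across the bar, the bystanders are untouched and the gripper is clear. I do a quick numeric toe check, then hand in.

```bash
python3 -c "
from h import *
from plant import ticket
print('toe corner seen',onz('scene',(323.5,241.8),0).round(4),'start est',(TOE-.035*EY).round(4))
print(ticket.finish_job())"
```

```text
toe corner seen [ 0.5891 -0.0065  0.    ] start est [ 0.5908 -0.0127  0.    ]
the job is handed in; nothing more can be done
None
```

I tipped the canister onto the black-topped padded bar and handed the job in at about 17 s of the 59 s allowed. It was never gripped or lifted.

**How:** The fingers loosely straddled the rear wall. The outer finger pushed the canister past balance, then the inner finger supported the rear rim all the way down. I then withdrew the fingers along their own axis.

**Last checks:**
- **Position:** The last pictures show the wall lying squarely across the bar. The foot is on the bench, and the bottle, valve and gauge show no sign of having moved.
- **Toe:** The toe corner measured (0.589, -0.007) m, against (0.591, -0.013) m estimated at the start. The 6 mm difference in y is from one hand-picked pixel, so I could not tell whether it is reading error or a small slide.
- **Forces:** The highest reading was about 4 N, when the outer finger briefly touched the top of the canister at the end. With the fingers clear, readings were back to noise, under 1 N.

**Shortfalls:** I did not measure the final lie angle. Between two late pictures the foot also moved by up to about 1 pixel, most likely the canister settling onto the bar.

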